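Slide the top weighing board onto the scale and tare it

ROBOT

A 6-joint arm with a two-finger parallel gripper is mounted at the origin on the work surface. World frame = base frame: x ahead of the robot, y to its left, z up, the work surface at z = 0. Lengths are in m, angles in rad, forces in N, time in s.
With the tool pointing down it reaches from about 0.375 to 0.9 m from the base axis. Payload 3.1 kg.
Tool frame: the origin (TCP) lies at the very end of the fingers, on their centre line; the grasp point (between the pads) lies 19 mm behind it (robot.grip_depth is the distance from the TCP to the grasp point, in m); z points along the fingers, y is the direction in which the jaws open and shut (so a half turn about z gives the same grasp; the last joint's range is limited). The gripper opens to 87 mm and grips with 3 to 60 N. Pads are 19 mm wide; open, the fingers measure 117 mm over their backs; the gripper's body (75 mm by 190 mm) begins 51 mm behind the grasp point.
Start: joints at [-1.282, 0.527, 1.433, -0, 1.181, -0.178], TCP at [0.282, -0.558, 0.223] pointing down, gripper open.
Joint ranges: [-3.08, 3.08], [-0.75, 2.2], [0.22, 2.44], [-1.43, 4.57], [0, 2.65], [-2.85, 2.85]. Speed limits (rad/s): [2.79, 2.79, 3.14, 3.14, 3.14, 3.14].

INTERFACE

Orientations are given as a unit quaternion [x, y, z, w].
In Python, from rig import robot gives the robot as it stands.
- The arm moves only by the tool drive_tool, never from a script. Its argument "series" is a list of rows, each a list of 7 numbers: the shift along the tool's x, y, z in m, then the turn, a rotation vector about the tool's x, y, z in degrees, then the opening, from 0 (shut) to 1 (fully open). A call has 1 to 5 rows; each row shifts and turns the commanded pose from where the row before left it, along the tool's axes as they then stand; what a row does not reach is not made up. A row lasts 1/8 s, in which the tool goes at most 62.5 mm and 10.7 degrees, less where a joint would pass 70% of its speed; a pose out of reach is approached as far as the arm can. A call is refused whole if a number of a shift passes 0.0625 or a number of a turn 10.7, either way. A call with a gripper value outside its range is refused whole. The fingers move at their own pace and stop on an object; "squeeze" is the grip in N (left out, the last holds). Time passes only in rows, so rows that do not move let the fingers close. It gives the time, the measured TCP pose, the force and the opening at its end, in the units of the state.
- robot.get_obs(): the state, without advancing time (a new reading comes with each control period).
- robot.camera(name): name is "side" or "top"; returns (picture, depth): 400x640x3 uint8, blue, green, red; 400x640 float32, m along the optical axis (not along the pixel's ray), 0 where there is no reading.
- robot.camera_model(name): a dict with "fx", "fy", "cx", "cy" (pixels), "R" (3x3) and "t" (3): a world point X has camera coordinates R X + t. Camera axes: x right, y down, z forward; pixel columns grow to the right and rows downward; lengths in m; the calibration is good to about 2 mm. A picture is of the moment at which its call begins. camera_model takes no time and is no camera call.
- robot.hand_in(): hands the job in, once; it reports no verdict.
The state is a dict: "time": time; "q": joint angles; "joint_velocities": joint speeds; "joint_torque": joint torques, N m; "position": TCP position; "tool_rot": TCP orientation; "ft_force": force on the tool from outside, world axes, zero at the start; "moment": the same for the moment, N m; "grip_width": finger opening in m.
Only numpy, scipy, OpenCV 4.12 (cv2) and the standard library are available. Lean on these libraries where they do the work, as an engineer would, in place of code of your own. Each camera call takes 0.05 s, during which the arm holds its last target. There are 200 camera calls.

TASK

Slide the top board of the stack sideways, keeping it flat, onto the scale's metal platform until it lies square on it and it presses the sprung stop in slightly at the platform's far side; go gently, and do not shift the boards below. Leave the board resting there against the stop, then press the round tare key fully down and gently. Do not disturb anything else on the bench.

Things in the scene. Friction and masses are not known exactly. Their poses are not given: they have to be found in the camera images.
- board_top: The top one of four equal flat white polyethylene boards in a squared-up stack, 160 mm (its x) by 120 mm (its y) by 12 mm thick, about 0.22 kg. Origin: centre of its underside (its top face is 12 mm higher); z up. It cannot be pinched from above (too wide) and no edge overhangs enough to get under.
- board_b: The board directly below the top one, same size and origin; its top face carries the top board. It lies loose, roughly in line (a few mm and degrees off), and must stay put, like the others below.
- board_c: Third board down, same size and origin.
- board_d: Lowest board, same size and origin, on a fixed low steel stand (170 by 130 mm, top 40 mm above the bench).
- scale: Fixed bench scale. Origin: on the bench (z = 0) under the centre of its metal platform. x points away from the robot, z up. Its key panel (90 mm deep, top 50 mm above the bench) is on the -x side. The stack stands about 180 mm from the origin towards -y (10 to 25 mm between boards and platform), the sprung stop on the +y side: the top board is to be slid along the scale's +y.
- platform (a point): Centre of the top face of the scale's platform: flat, no rim, 190 mm (x) by 210 mm (y), 74 mm above the bench, 2 mm below the underside of the top board on the stack. Axes as the scale's.
- stop: Fixed aluminium post (50 by 25 by 100 mm) at the scale's +y side with the sprung buffer it carries. Origin: foot of the post, 140 mm from the scale's origin along its +y, axes as the scale's. How far the buffer stands out from the post is set differently every time and not reported: it has to be felt or seen.
- post (a point): Centre of the post 84 mm above the bench, at the height of the black rubber buffer, 80 mm wide (x), 16 mm high. The untouched buffer's face stands anywhere from 45 to 105 mm from here towards -y (95 to 35 mm from the platform's centre). It gives 1 mm per 5 N, damped, 6 mm at most. Pressed in 0.5 to 2 mm the board is home; beyond 12 N it is overloaded.
- tare_top (a point): Centre of the top of the round grey tare key (24 mm across) on the scale's panel, beside two flat square keys that do nothing. The key goes down 6 mm on a spring and takes 5 N to be fully down.
- tare (a joint): Travel of the tare key in m: 0 untouched, 0.006 fully down, springs back.
- cup: Steel cup, 64 mm across, 65 mm high, on the bench on the robot's side of the stack; a bystander. Origin: centre of its underside.
- pot: Steel pot with two side handles, 130 mm across, 90 mm high, on the bench behind the scale; a bystander. Origin: centre of its underside.
- weight: Brass check weight with a knob, 38 mm across, 58 mm high, behind the stack and scale; a bystander. Origin: centre of its underside.
- jar: Clear jar, 64 mm across, 100 mm high, behind the stack; a bystander. Origin: centre of its underside.
- scoop: Steel scoop lying on the bench to the robot's left; a bystander. Origin: under the back of its blade; handle 110 mm along -x, blade 100 mm along +x.
- tub: Open blue tub, 120 by 170 by 80 mm, on the bench on the robot's right; a bystander. Origin: centre of its underside.
Mind the look-alikes: they are no part of the job. Leave any yellow look-alike of the board_top alone.

How it is judged:
On the way, in this order (a step that is already met when the one before it is completed fails the run):
1. the top board lies flat on the platform and is pressed against the sprung buffer with more than 2.5 N (x of board_top in the frame of scale between -0.015 and 0.015 m and y of board_top in the frame of scale between -0.033 and 0.041 m and z of board_top in the frame of scale between 0.071 and 0.0775 m and angle between board_top's own z axis and vertical below 0.03 rad and angle between the y axis of board_top and the y axis of scale, either way round below 0.06 rad and contact force between board_top and stop above 2.5 N), for 0.1 s.
2. the tare key is pressed down, with the board lying against the stop and let go of (x of board_top in the frame of scale between -0.015 and 0.015 m and y of board_top in the frame of scale between -0.033 and 0.041 m and z of board_top in the frame of scale between 0.071 and 0.0775 m and angle between board_top's own z axis and vertical below 0.03 rad and angle between the y axis of board_top and the y axis of scale, either way round below 0.06 rad and y of buffer_c0 in the frame of board_top below 0.07 m and value of joint tare above 0.0045 m and contact force between the arm and board_top below 0.05 N), for 0.05 s.
At the end, for the whole second after the job is handed in: The top board lies flat (within 0.03 rad) and at rest on the scale's platform, within 15 mm of the platform's centre line in x, square with the scale within 0.06 rad, its leading edge within 6 mm of the buffer's face; the tare key is up again; the other boards are within 6 mm of where they started (x of board_top in the frame of scale between -0.015 and 0.015 m and y of board_top in the frame of scale between -0.033 and 0.041 m and z of board_top in the frame of scale between 0.071 and 0.0775 m and angle between board_top's own z axis and vertical below 0.03 rad and angle between the y axis of board_top and the y axis of scale, either way round below 0.06 rad and y of buffer_c0 in the frame of board_top below 0.07 m and linear speed of board_top below 0.01 m/s and value of joint tare below 0.002 m and distance of each of board_b, board_c, board_d from where it was at the start of the episode below 0.006 m); the robot touches nothing.
It fails at once if the sprung stop is loaded beyond 12 N, by the board or by the robot (contact force between any of board_top, the arm and stop above 12 N).
It fails at once if the robot loads the top board with more than 25 N or the tare key with more than 20 N (contact force between the arm and board_top above 25 N or contact force between the arm and tare_c0 above 20 N).
It fails at once if the top board is lifted clear of the stack by more than 14 mm or tipped more than 0.15 rad (height (world z) of board_top above 0.09 m or angle between board_top's own z axis and vertical above 0.15 rad).
It fails at once if a board below is shifted by more than 6 mm (distance of any of board_b, board_c, board_d from where it was at the start of the episode above 0.006 m).
It fails at once if a bystander is shifted by more than 10 mm (distance of any of cup, pot, weight, jar, scoop, tub from where it was at the start of the episode above 0.01 m).
It also fails if it takes over 58 s, if anything falls off the work surface, if the arm or the gripper's body presses on something with over 40 N, if the wrist force passes 120 N, or if a joint passes its speed limit or range.

## Working session

There is one attempt and no reset: what is moved stays moved. The work goes in short steps, Python scripts to look and compute and a tool call to move; the robot and the scene stay as the last step left them, time stands still between calls to the robot, and variables do not carry over. Pictures are saved under pics/ and viewed, about 8 in all and at most 12, crops included, and the job is handed in when it is done.

Besides the shell and the picture viewer there is one more tool, called after ">>>" as name(argument=value, ...) on one line, values as JSON. drive_tool: Moves the arm, as the interface text tells. Its arguments: {"type":"object","properties":{"series":{"type":"array"},"squeeze":{"type":"number"}},"required":["series"]}

```bash
mkdir -p pics; python3 - <<'E'
from rig import robot
import cv2,numpy as np
for n in("top","side"):
    p,d=robot.camera(n); cv2.imwrite(f"pics/{n}0.png",p); np.save(f"{n}0.npy",d)
    m=robot.camera_model(n); print(n,{k:np.round(v,4).tolist() for k,v in m.items()})
o=robot.get_obs(); print(o)
E
```

```text
top {'fx': 394.7966, 'fy': 394.7966, 'cx': 313.8819, 'cy': 201.1648, 'R': [[-0.0064, -0.9995, 0.0304], [-0.9848, 0.001, -0.1739], [0.1738, -0.031, -0.9843]], 't': [-0.0432, 0.5781, 1.0041]}
side {'fx': 395.6774, 'fy': 395.6774, 'cx': 318.9549, 'cy': 195.8001, 'R': [[0.9535, -0.3015, 0.0052], [-0.1661, -0.5395, -0.8254], [0.2516, 0.7861, -0.5645]], 't': [-0.5544, 0.1463, 1.0637]}
{'time': 0.1, 'q': array([-1.28148968e+00,  5.28385706e-01,  1.43376148e+00,  1.92779227e-05,
        1.18143974e+00, -1.78505533e-01]), 'joint_velocities': array([ 2.22336672e-04, -1.83026219e-03, -1.32222948e-03, -2.85456623e-04,
        7.83895152e-04,  6.83179643e-05]), 'joint_torque': array([ 7.44534773e-04, -4.40985417e+01, -1.77151787e+01,  6.36639493e-02,
        5.33775869e-02, -4.02569754e-05]), 'position': array([ 0.28166977, -0.55718712,  0.22166586]), 'tool_rot': array([ 9.72768835e-01,  2.31775322e-01, -4.63136849e-05, -9.96104041e-04]), 'ft_force': array([ 0.60167646, -0.06178517, -0.55916317]), 'moment': array([ 0.01750233, -0.02390988,  0.00622055]), 'grip_width': 0.08700020756252841}
```

View pics/top0.png

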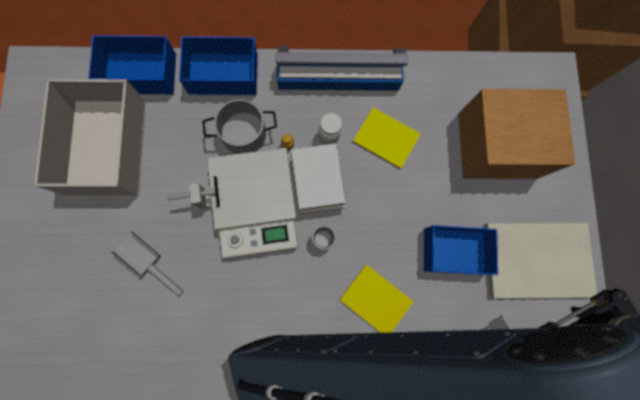

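View pics/side0.png

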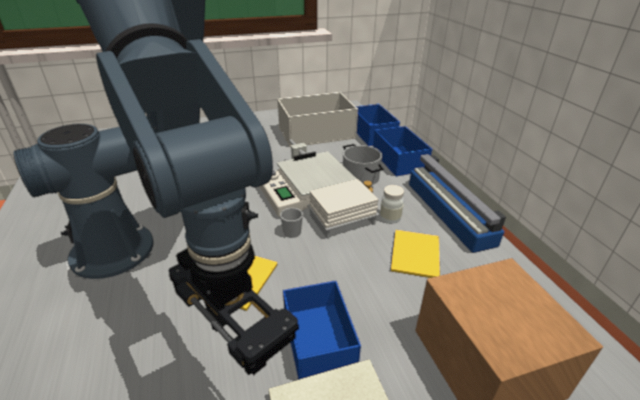

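The top view shows the platform at about (252,188), the stack at (318,178), the post at (198,195), the black buffer at (216,190) and the round key at (235,240). The side view shows the same layout, with the stack at (343,205) and the platform at (315,175).

```bash
cat > h.py <<'E'
from rig import robot
import cv2,numpy as np
def plane(n,uv,z):
    m=robot.camera_model(n);uv=np.atleast_2d(np.array(uv,float))
    r=np.c_[(uv[:,0]-m["cx"])/m["fx"],(uv[:,1]-m["cy"])/m["fy"],np.ones(len(uv))]@m["R"]
    c=-m["R"].T@m["t"]; return c+r*((z-c[2])/r[:,2])[:,None]
def cloud(n,d):
    m=robot.camera_model(n);v,u=np.mgrid[:400,:640]
    P=np.stack([(u-m["cx"])/m["fx"]*d,(v-m["cy"])/m["fy"]*d,d],-1)-m["t"]
    return P@m["R"]
E
python3 - <<'E'
from h import *
for n,box in(("top",(160,360,90,270)),("side",(250,410,120,250))):
    p=cv2.imread(f"pics/{n}0.png");d=np.load(f"{n}0.npy");W=cloud(n,d);np.set_printoptions(precision=4,suppress=True)
    z=W[...,2]; 
    hsv=cv2.cvtColor(p,cv2.COLOR_BGR2HSV)
    inb=np.zeros(z.shape,bool);inb[box[2]:box[3],box[0]:box[1]]=1
    for nm,lo,hi,zz in(("board",.082,.094,.088),("plat",.068,.079,.074),("panel",.044,.058,.05),("post",.094,.106,.1)):
        k=(inb&(z>lo)&(z<hi)&(d>0)).astype(np.uint8)
        k=cv2.morphologyEx(k,cv2.MORPH_OPEN,np.ones((3,3)))
        cs,_=cv2.findContours(k,cv2.RETR_EXTERNAL,cv2.CHAIN_APPROX_NONE)
        for c in sorted(cs,key=cv2.contourArea)[::-1][:2]:
            if cv2.contourArea(c)<25: continue
            mk=np.zeros(k.shape,np.uint8);cv2.drawContours(mk,[c],-1,1,-1)
            X=plane(n,c[:,0],zz)[:,:2].astype(np.float32)
            r=cv2.minAreaRect(X*1000)
            b=cv2.boundingRect(c)
            print(n,nm,cv2.contourArea(c),b,np.round(r[0],1),np.round(r[1],1),round(r[2],2),"z med",np.median(z[(mk>0)&(k>0)]),z[(mk>0)&(k>0)].std())
p=cv2.imread("pics/top0.png")[130:265,165:355]
cv2.imwrite("pics/crop.png",cv2.resize(p,None,fx=4.2,fy=4.2,interpolation=cv2.INTER_CUBIC))
E
```

```text
top board 2584.0 (291, 144, 54, 65) [638.7 -53.3] [161.  120.1] 7.69 z med 0.08993619862825886 0.001799448353687122
top board 35.0 (169, 195, 11, 5) [582.6 313.4] [25.6 10.4] 89.97 z med 0.09056061599972383 0.0016795799153119335
top plat 5153.0 (207, 149, 88, 80) [609.8 121.3] [190.4 209.8] 7.9 z med 0.07585206218040474 0.001670494646367678
top plat 54.5 (230, 235, 9, 9) [475.9 160.2] [20.7 20.3] 1.54 z med 0.07341993411536432 0.0017865953809944428
top panel 2155.0 (219, 219, 78, 39) [479.9 103.1] [ 78.1 198.7] 7.84 z med 0.05241164079320689 0.0024291550962715416
top post 300.0 (320, 114, 21, 20) [777.9 -87.9] [53.1 53.1] 89.48 z med 0.10171664105890137 0.0018232226032453332
top post 173.0 (189, 184, 11, 20) [589.8 259.8] [49.7 25.1] 2.76 z med 0.1016660269718847 0.001992091111049002
side board 1343.0 (310, 179, 68, 36) [634.1 -56. ] [164.1 127.1] 8.47 z med 0.08860609945237298 0.0015956296833883382
side board 25.0 (310, 122, 12, 4) [706.1 439.7] [28.2 43. ] 73.12 z med 0.08774594882765102 0.003556762111880881
side plat 1834.5 (277, 151, 77, 45) [605.7 118.8] [192.2 217.9] 7.98 z med 0.07494386604398033 0.0014272996765453726
side plat 64.5 (382, 197, 21, 9) [ 765.4 -107.1] [35.1 57.5] 61.5 z med 0.0738466368729209 0.0030104489840548244
side panel 783.0 (263, 170, 46, 37) [482.2  91.7] [106.  200.7] 15.85 z med 0.0519633437604155 0.002612876208674616
side panel 230.5 (310, 204, 66, 22) [614.5 -99.9] [ 92.9 189.3] 65.1 z med 0.05190957583707643 0.003478101054050352
side post 171.5 (384, 185, 19, 12) [773.9 -91.5] [56.8 54. ] 72.88 z med 0.10055250218997908 0.0018417453286803415
side post 38.5 (294, 143, 11, 6) [590.4 256.4] [37.  34.5] 75.43 z med 0.10073437499218628 0.0022830612407813648
```

View pics/crop.png

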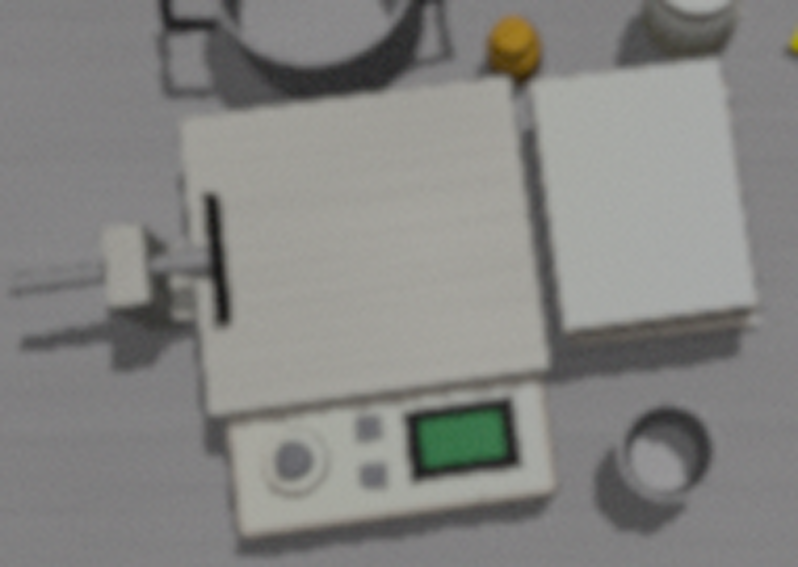

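The crop shows the black buffer face running from crop (218,193) to (228,325), the key centre at (294,461), and the boards squared up with the scale. Next I compute the buffer face, key height and first move.

```bash
cat >> h.py <<'E'
np.set_printoptions(precision=4,suppress=True)
O=np.array([.6098,.1213]);a=np.radians(7.85);X=np.array([np.cos(a),np.sin(a)]);Y=np.array([-X[1],X[0]])
def S(w): d=np.asarray(w)[...,:2]-O; return np.stack([d@X,d@Y],-1)
def Wd(s): return O+s[0]*X+s[1]*Y
def state():
    o=robot.get_obs();p=o["position"];from scipy.spatial.transform import Rotation as R
    M=R.from_quat(o["tool_rot"]).as_matrix()
    print("t",o["time"],"tcp",p,"scale",S(p),"toolyaw x",np.degrees(np.arctan2(M[1,0],M[0,0])),"tilt",M[:,2],"F",o["ft_force"],"scaleF",o["ft_force"][:2]@X,o["ft_force"][:2]@Y);return o,M
E
python3 - <<'E'
from h import *
from scipy.spatial.transform import Rotation as R
p=cv2.imread("pics/top0.png");d=np.load("top0.npy");W=cloud("top",d)
g=cv2.cvtColor(p,cv2.COLOR_BGR2GRAY)
k=np.zeros_like(g);k[172:212,210:224]=(g[172:212,210:224]<70)
v,u=np.nonzero(k);print("buffer px",len(u),u.min(),u.max(),v.min(),v.max())
q=S(plane("top",np.c_[u,v],.092))*1000;print("buffer scale x",q[:,0].min(),q[:,0].max(),"y",np.percentile(q[:,1],[0,5,50,95,100]))
# sub-pixel face edge per row
for r in range(180,205,4): print(r,g[r,210:226])
z=W[...,2];print("key z",z[236:245,231:240].round(3))
for uv in((235,239.8),):print("key",[ (plane("top",[uv],h)[0],S(plane("top",[uv],h))[0]) for h in(.06,.072)])
print("board",S([.6387,-.0533]),"post",S([.5898,.2598]))
o,M=state();T=np.r_[.6486,-.1246,.20];N=10;D=(T-o["position"])/N
for i in range(N):
    print(np.round(M.T@D,4)); M=M@R.from_rotvec([0,0,np.radians(-7.11)]).as_matrix()
print(np.degrees(np.arctan2(M[1,0],M[0,0])))
E
```

```text
buffer px 73 214 218 177 206
buffer scale x -40.06675101340178 36.72069445783859 y [82.6467 82.9238 85.6831 88.7232 89.6623]
180 [137 152 144 116  69  29  50  97 133 152 155 155 155 153 155 155]
184 [134 152 149 122  76  39  33  80 128 150 156 157 155 157 155 156]
188 [127 135 137 126  98  54  27  63 113 144 155 155 156 156 155 156]
192 [124 122 120 114  93  60  32  43  93 135 153 157 157 157 157 156]
196 [118 116 122 118 109  76  43  32  70 120 144 154 155 156 156 157]
200 [100 118 137 150 148 117  75  34  40  88 132 150 157 159 158 159]
204 [116 118 136 149 149 129  90  44  36  79 128 150 156 155 154 155]
key z [[0.073 0.072 0.073 0.074 0.075 0.073 0.073 0.064 0.062]
 [0.075 0.072 0.074 0.071 0.075 0.073 0.074 0.065 0.064]
 [0.07  0.075 0.072 0.075 0.073 0.077 0.073 0.072 0.066]
 [0.075 0.074 0.072 0.077 0.075 0.072 0.075 0.073 0.063]
 [0.072 0.074 0.073 0.077 0.074 0.076 0.074 0.076 0.064]
 [0.075 0.074 0.076 0.074 0.073 0.074 0.072 0.072 0.064]
 [0.074 0.073 0.071 0.074 0.077 0.076 0.074 0.065 0.064]
 [0.071 0.071 0.076 0.074 0.072 0.072 0.067 0.066 0.063]
 [0.063 0.062 0.066 0.068 0.066 0.063 0.068 0.061 0.065]]
key [(array([0.475, 0.16 , 0.06 ]), array([-0.1283,  0.0567])), (array([0.474, 0.158, 0.072]), array([-0.1295,  0.0549]))]
board [ 0.0048 -0.1769] post [-0.0009  0.1399]
t 0.1 tcp [ 0.2817 -0.5572  0.2217] scale [-0.4177 -0.6273] toolyaw x 26.80322258299009 tilt [-0.0006  0.0019 -1.    ] F [ 0.6017 -0.0618 -0.5592] scaleF 0.5875995453888179 -0.14338322393534997
[ 0.0523 -0.0221  0.0022]
[ 0.0546 -0.0154  0.0022]
[ 0.0561 -0.0085  0.0022]
[ 0.0567 -0.0015  0.0022]
[0.0565 0.0055 0.0022]
[0.0553 0.0124 0.0022]
[0.0534 0.0192 0.0022]
[0.0506 0.0256 0.0022]
[0.047  0.0317 0.0022]
[0.0427 0.0373 0.0022]
97.90322743405405
```

>>> drive_tool(series=[[0.0523, -0.0221, 0.0022, 0, 0, -7.11, 1], [0.0546, -0.0154, 0.0022, 0, 0, -7.11, 1], [0.0561, -0.0085, 0.0022, 0, 0, -7.11, 1], [0.0567, -0.0015, 0.0022, 0, 0, -7.11, 1], [0.0565, 0.0055, 0.0022, 0, 0, -7.11, 1]])

```text
time: 0.72
position: [0.4663, -0.3399, 0.2111]
tool_rot: [0.855, 0.519, -0.0, -0.0]
ft_force: [0.2, -0.3, -0.2]
grip_width: 0.0873
```

>>> drive_tool(series=[[0.0553, 0.0124, 0.0022, 0, 0, -7.11, 1], [0.0534, 0.0192, 0.0022, 0, 0, -7.11, 1], [0.0506, 0.0256, 0.0022, 0, 0, -7.11, 1], [0.047, 0.0317, 0.0022, 0, 0, -7.11, 1], [0.0427, 0.0373, 0.0022, 0, 0, -7.11, 1]])

```text
time: 1.35
position: [0.6496, -0.1237, 0.2]
tool_rot: [0.655, 0.756, -0.0, -0.0]
ft_force: [1.3, -0.7, 0.0]
grip_width: 0.0869
```

>>> drive_tool(series=[[0, 0, 0, 0, 0, 0, 1]])

```text
time: 1.48
position: [0.6506, -0.1214, 0.1996]
tool_rot: [0.655, 0.756, 0.0, -0.0]
ft_force: [-0.6, -0.8, -0.2]
grip_width: 0.0867
```

```bash
python3 -c "
from h import *
state()"
```

```text
t 1.475 tcp [ 0.6506 -0.1214  0.1996] scale [ 0.0072 -0.246 ] toolyaw x 98.23218688611047 tilt [-0.0001  0.0011 -1.    ] F [-0.6416 -0.8021 -0.1991] scaleF -0.7451222630547866 -0.706967501133487
```

>>> drive_tool(series=[[-0.012, -0.003, 0.02, 0, 0, 0.4, 1], [0, 0, 0.04, 0, 0, 0, 1], [0, 0, 0.04, 0, 0, 0, 1], [0, 0, 0.018, 0, 0, 0, 1], [0, 0, 0, 0, 0, 0, 1]])

```text
time: 2.1
position: [0.6463, -0.1379, 0.0813]
tool_rot: [0.66, 0.752, -0.001, -0.002]
ft_force: [-0.3, -0.7, 0.4]
grip_width: 0.0872
```

```bash
python3 -c "
from h import *
state()
for n in('top','side'):
    p,d=robot.camera(n);np.save(n+'1.npy',d)
    b=(165,130,190,135) if n=='top' else (250,120,150,115)
    c=cv2.resize(p[b[1]:b[1]+b[3],b[0]:b[0]+b[2]],(780,560 if n=='top' else 598),interpolation=cv2.INTER_CUBIC)
    cv2.imwrite('pics/%s1.png'%n,c)
"
```

```text
t 2.1 tcp [ 0.6463 -0.1379  0.0813] scale [ 0.0008 -0.2618] toolyaw x 97.44435013047695 tilt [-0.0031  0.001  -1.    ] F [-0.3034 -0.7354  0.4086] scaleF -0.4010418565779509 -0.6870283127560716
```

View pics/side1.png

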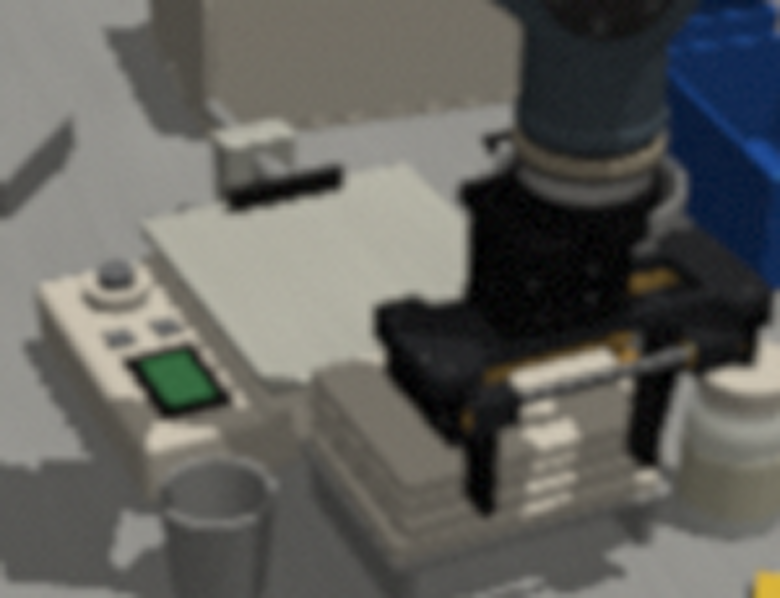

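The side view shows both fingers standing behind the top board's trailing edge, clear of the cup and jar. I start the push.

>>> drive_tool(series=[[0.004, 0.002, 0, 0, 0, 0, 1], [0.004, 0, 0, 0, 0, 0, 1], [0.004, 0, 0, 0, 0, 0, 1], [0.004, 0, 0, 0, 0, 0, 1], [0.004, 0, 0, 0, 0, 0, 1]])

```text
time: 2.82
position: [0.6474, -0.1178, 0.083]
tool_rot: [0.659, 0.752, -0.0, 0.001]
ft_force: [0.0, -1.1, 1.3]
grip_width: 0.087
```

```bash
python3 -c "
from h import *
state()"
```

```text
t 2.825 tcp [ 0.6474 -0.1178  0.083 ] scale [ 0.0046 -0.242 ] toolyaw x 97.51588554752773 tilt [ 0.0012 -0.0011 -1.    ] F [ 0.041  -1.0998  1.3171] scaleF -0.10962100709596562 -1.0950750429726088
```

>>> drive_tool(series=[[0.005, 0, 0.002, 0, 0, 0, 1], [0.007, 0, 0, 0, 0, 0, 1], [0.007, 0, 0, 0, 0, 0, 1], [0.007, 0, 0, 0, 0, 0, 1], [0.007, 0, 0, 0, 0, 0, 1]])

```text
time: 3.45
position: [0.6424, -0.0841, 0.0804]
tool_rot: [0.659, 0.752, -0.0, -0.0]
ft_force: [0.7, -1.1, 0.0]
grip_width: 0.087
```

>>> drive_tool(series=[[0.007, 0, 0, 0, 0, 0, 1], [0.007, 0, 0, 0, 0, 0, 1], [0.007, 0, 0, 0, 0, 0, 1], [0.007, 0, 0, 0, 0, 0, 1], [0.004, 0, 0, 0, 0, 0, 1]])

```text
time: 4.08
position: [0.6384, -0.0526, 0.0806]
tool_rot: [0.659, 0.752, -0.0, 0.0]
ft_force: [-0.1, -1.5, 0.3]
grip_width: 0.0872
```

```bash
python3 -c "
from h import *
state()
p,d=robot.camera('top');np.save('top2.npy',d)
cv2.imwrite('pics/top2.png',cv2.resize(p[130:265,165:355],None,fx=4.2,fy=4.2,interpolation=cv2.INTER_CUBIC))
p,d=robot.camera('side');np.save('side2.npy',d)
cv2.imwrite('pics/side2.png',cv2.resize(p[120:235,250:400],None,fx=5,fy=5,interpolation=cv2.INTER_CUBIC))
"
```

```text
t 4.075 tcp [ 0.6384 -0.0526  0.0806] scale [ 0.0046 -0.1762] toolyaw x 97.5267120886446 tilt [ 0.0001 -0.0001 -1.    ] F [-0.0908 -1.4844  0.3273] scaleF -0.292728906932454 -1.45810467707588
```

View pics/side2.png

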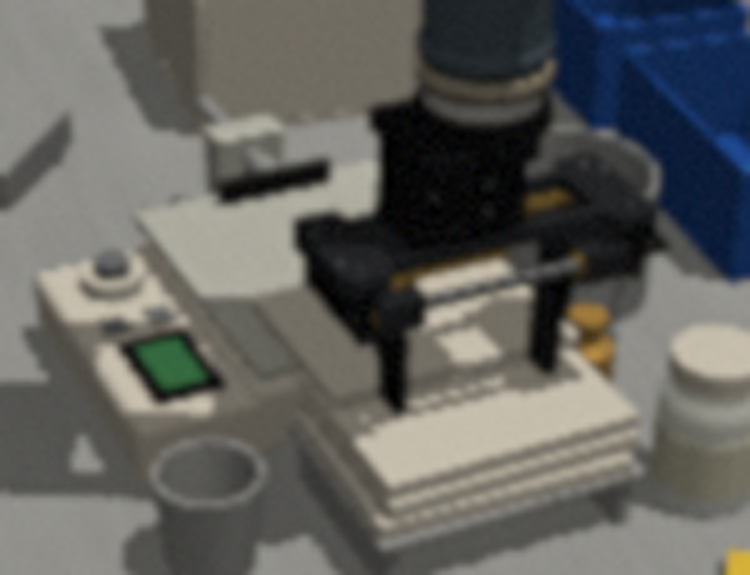

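The board slides flat onto the platform and the lower boards look unmoved. I continue.

>>> drive_tool(series=[[0.007, 0, 0, 0, 0, 0, 1], [0.007, 0, 0, 0, 0, 0, 1], [0.007, 0, 0, 0, 0, 0, 1], [0.007, 0, 0, 0, 0, 0, 1], [0.007, 0, 0, 0, 0, 0, 1]])

```text
time: 4.8
position: [0.6338, -0.0178, 0.0805]
tool_rot: [0.659, 0.752, 0.0, -0.0]
ft_force: [-0.4, -0.4, -0.5]
grip_width: 0.0872
```

>>> drive_tool(series=[[0.007, 0, 0, 0, 0, 0, 1], [0.007, 0, 0, 0, 0, 0, 1], [0.007, 0, 0, 0, 0, 0, 1], [0.007, 0, 0, 0, 0, 0, 1], [0.007, 0, 0, 0, 0, 0, 1]])

```text
time: 5.42
position: [0.6293, 0.0167, 0.0806]
tool_rot: [0.659, 0.752, 0.0, 0.0]
ft_force: [0.9, -0.7, -1.5]
grip_width: 0.0869
```

>>> drive_tool(series=[[0.007, 0, 0, 0, 0, 0, 1], [0.007, 0, 0, 0, 0, 0, 1], [0.006, 0, 0, 0, 0, 0, 1], [0.005, 0, 0, 0, 0, 0, 1], [0.003, 0, 0, 0, 0, 0, 1]])

```text
time: 6.05
position: [0.6256, 0.0444, 0.0806]
tool_rot: [0.659, 0.752, -0.0, 0.0]
ft_force: [-0.2, -0.1, -0.2]
grip_width: 0.087
```

```bash
cat > look.py <<'E'
from h import *
import sys
state()
p,d=robot.camera('top');W=cloud('top',d);z=W[...,2]-.0018
cv2.imwrite(sys.argv[1],cv2.resize(p[130:265,165:355],None,fx=4.2,fy=4.2,interpolation=cv2.INTER_CUBIC))
s=S(W)
k=(z>.0805)&(z<.092)&(abs(s[...,0])<.11)&(s[...,1]>-.11)&(s[...,1]<.12)
q=s[k]*1000;print("board-ish y",np.percentile(q[:,1],[0,2,50,98,100]),"x",np.percentile(q[:,0],[0,1,99,100]),len(q))
g=cv2.cvtColor(p,cv2.COLOR_BGR2GRAY)
for r in range(180,205,6): print(r,g[r,208:232])
E
python3 look.py pics/top3.png
```

```text
t 6.05 tcp [0.6256 0.0444 0.0806] scale [ 0.0051 -0.0784] toolyaw x 97.51374682924148 tilt [-0. -0. -1.] F [-0.2332 -0.1278 -0.2308] scaleF -0.24846581871190945 -0.09470893333821438
board-ish y [-28.102  -27.5479  84.504  104.0661 119.3723] x [-9.344  -9.0686 65.0967 66.6506] 97
180 [133 138 161 175 171 137  86  42  65 114 156 169 156 128 101  95  96  96
  97  94  86  74  54  43]
186 [135 134 158 174 175 157 115  62  42  95 149 163 143 107  86  82  82  78
  64  55  55  59  57  57]
192 [ 77 119 143 146 142 134 115  74  47  45  53  62  59  58  59  59  59  60
  60  62  59  61  57  61]
198 [38 58 66 67 64 60 62 58 59 62 59 61 61 60 61 61 58 63 57 59 61 61 60 63]
204 [58 61 63 61 59 60 60 63 62 60 62 63 62 61 59 64 62 59 59 63 61 64 61 61]
```

View pics/top3.png

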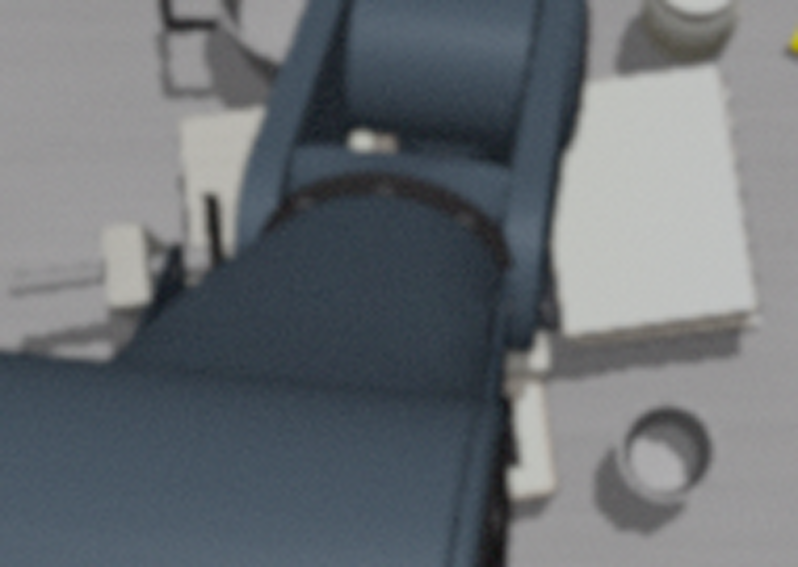

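The arm hides the board in the top view, so the stop has to be felt. I creep forward.

>>> drive_tool(series=[[0.003, 0, 0, 0, 0, 0, 1], [0.003, 0, 0, 0, 0, 0, 1], [0.003, 0, 0, 0, 0, 0, 1], [0.003, 0, 0, 0, 0, 0, 1], [0.002, 0, 0, 0, 0, 0, 1]])

```text
time: 6.72
position: [0.6238, 0.0582, 0.0806]
tool_rot: [0.659, 0.752, -0.0, 0.0]
ft_force: [-0.3, -1.7, -0.0]
grip_width: 0.0873
```

>>> drive_tool(series=[[0.0015, 0, 0, 0, 0, 0, 1], [0.0015, 0, 0, 0, 0, 0, 1], [0, 0, 0, 0, 0, 0, 1]])

```text
time: 7.1
position: [0.6234, 0.0612, 0.0806]
tool_rot: [0.659, 0.752, 0.0, -0.0]
ft_force: [0.1, -0.1, -0.6]
grip_width: 0.087
```

```bash
cat > side.py <<'E'
from h import *
import sys
state()
p,d=robot.camera('side')
cv2.imwrite(sys.argv[1],cv2.resize(p[120:220,250:380],None,fx=6,fy=6,interpolation=cv2.INTER_CUBIC))
E
python3 side.py pics/side4.png
```

```text
t 7.1 tcp [0.6234 0.0612 0.0806] scale [ 0.0053 -0.0614] toolyaw x 97.50191095098178 tilt [-0.      0.0003 -1.    ] F [ 0.0539 -0.1043 -0.6315] scaleF 0.03911689455632239 -0.11070961207249345
```

View pics/side4.png

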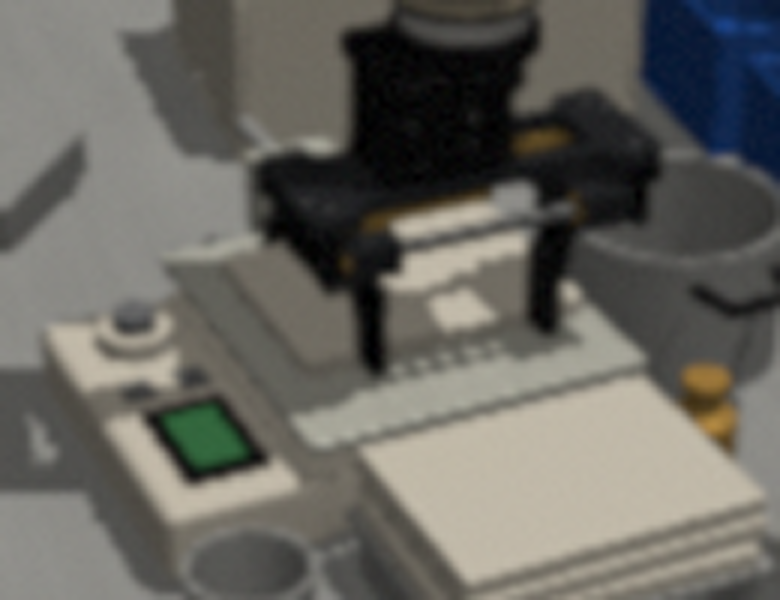

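The board is fully on the platform, parallel to its edges, with the fingers against its trailing edge. The expected contact is about 10 mm ahead.

>>> drive_tool(series=[[0.0015, 0, 0, 0, 0, 0, 1], [0.0015, 0, 0, 0, 0, 0, 1], [0.0015, 0, 0, 0, 0, 0, 1], [0.001, 0, 0, 0, 0, 0, 1], [0, 0, 0, 0, 0, 0, 1]])

```text
time: 7.78
position: [0.6227, 0.0666, 0.0805]
tool_rot: [0.659, 0.752, 0.0, -0.0]
ft_force: [-1.0, -0.1, -0.4]
grip_width: 0.0872
```

>>> drive_tool(series=[[0.001, 0, 0, 0, 0, 0, 1], [0.001, 0, 0, 0, 0, 0, 1], [0, 0, 0, 0, 0, 0, 1]])

```text
time: 8.15
position: [0.6224, 0.0685, 0.0806]
tool_rot: [0.659, 0.752, 0.0, -0.0]
ft_force: [0.5, -0.8, 0.3]
grip_width: 0.0871
```

>>> drive_tool(series=[[0.001, 0, 0, 0, 0, 0, 1], [0.001, 0, 0, 0, 0, 0, 1], [0, 0, 0, 0, 0, 0, 1]])

```text
time: 8.52
position: [0.6222, 0.0705, 0.0806]
tool_rot: [0.659, 0.752, 0.0, -0.0]
ft_force: [0.5, -0.5, -0.7]
grip_width: 0.0873
```

>>> drive_tool(series=[[0.001, 0, 0, 0, 0, 0, 1], [0, 0, 0, 0, 0, 0, 1]])

```text
time: 8.78
position: [0.622, 0.0715, 0.0805]
tool_rot: [0.659, 0.752, 0.0, -0.0]
ft_force: [0.5, -0.8, 0.1]
grip_width: 0.0872
```

>>> drive_tool(series=[[0.001, 0, 0, 0, 0, 0, 1], [0, 0, 0, 0, 0, 0, 1]])

```text
time: 9.02
position: [0.6219, 0.0725, 0.0805]
tool_rot: [0.659, 0.752, 0.0, -0.0]
ft_force: [0.3, -0.9, 0.4]
grip_width: 0.0871
```

>>> drive_tool(series=[[0.001, 0, 0, 0, 0, 0, 1], [0, 0, 0, 0, 0, 0, 1]])

```text
time: 9.28
position: [0.6218, 0.0735, 0.0806]
tool_rot: [0.659, 0.752, 0.0, -0.0]
ft_force: [0.2, -0.5, 0.3]
grip_width: 0.0871
```

>>> drive_tool(series=[[0.001, 0, 0, 0, 0, 0, 1], [0, 0, 0, 0, 0, 0, 1]])

```text
time: 9.52
position: [0.6216, 0.0744, 0.0805]
tool_rot: [0.659, 0.752, 0.0, -0.0]
ft_force: [0.8, -1.0, 0.2]
grip_width: 0.0871
```

>>> drive_tool(series=[[0.0007, 0, 0, 0, 0, 0, 1], [0, 0, 0, 0, 0, 0, 1]])

```text
time: 9.78
position: [0.6216, 0.075, 0.0806]
tool_rot: [0.659, 0.752, -0.0, 0.0]
ft_force: [-0.7, -0.7, 0.7]
grip_width: 0.0867
```

>>> drive_tool(series=[[0.0007, 0, 0, 0, 0, 0, 1], [0, 0, 0, 0, 0, 0, 1]])

```text
time: 10.02
position: [0.6216, 0.0754, 0.0806]
tool_rot: [0.659, 0.752, -0.0, 0.0]
ft_force: [0.8, -3.4, -0.1]
grip_width: 0.0869
```

Contact is felt (-3.4 N), so I go a little more.

>>> drive_tool(series=[[0.0004, 0, 0, 0, 0, 0, 1], [0, 0, 0, 0, 0, 0, 1]])

```text
time: 10.28
position: [0.6216, 0.0757, 0.0806]
tool_rot: [0.659, 0.752, -0.0, 0.0]
ft_force: [0.2, -3.3, -1.6]
grip_width: 0.0869
```

>>> drive_tool(series=[[0.0004, 0, 0, 0, 0, 0, 1], [0, 0, 0, 0, 0, 0, 1]])

```text
time: 10.52
position: [0.6216, 0.0761, 0.0806]
tool_rot: [0.659, 0.752, -0.0, 0.0]
ft_force: [1.0, -4.8, -0.2]
grip_width: 0.0868
```

>>> drive_tool(series=[[0, 0, 0, 0, 0, 0, 1]])

```text
time: 10.65
position: [0.6216, 0.0762, 0.0806]
tool_rot: [0.659, 0.752, -0.0, 0.0]
ft_force: [1.2, -5.1, -1.0]
grip_width: 0.0869
```

>>> drive_tool(series=[[0.0003, 0, 0, 0, 0, 0, 1], [0, 0, 0, 0, 0, 0, 1], [0, 0, 0, 0, 0, 0, 1]])

```text
time: 11.02
position: [0.6216, 0.0763, 0.0806]
tool_rot: [0.659, 0.752, -0.0, 0.0]
ft_force: [1.5, -5.7, -1.1]
grip_width: 0.0871
```

>>> drive_tool(series=[[-0.0004, 0, 0, 0, 0, 0, 1], [-0.0004, 0, 0, 0, 0, 0, 1], [-0.0004, 0, 0, 0, 0, 0, 1], [-0.0005, 0, 0, 0, 0, 0, 1], [-0.001, 0, 0, 0, 0, 0, 1]])

```text
time: 11.65
position: [0.6213, 0.075, 0.0805]
tool_rot: [0.66, 0.752, 0.0, -0.001]
ft_force: [0.3, -0.4, 0.3]
grip_width: 0.087
```

>>> drive_tool(series=[[-0.002, 0, 0, 0, 0, 0, 1], [-0.006, 0, 0, 0, 0, 0, 1], [-0.01, 0, 0, 0, 0, 0, 1], [0, 0, -0.04, 0, 0, 0, 1], [0, 0, -0.05, 0, 0, 0, 1]])

```text
time: 12.28
position: [0.6231, 0.0555, 0.1701]
tool_rot: [0.66, 0.752, -0.001, -0.002]
ft_force: [0.8, 0.4, -0.2]
grip_width: 0.087
```

```bash
python3 -c "
from h import *
o,M=state();print('to key', M.T@(np.r_[Wd([-.1295,.0549]),.12]-o['position']))"; python3 side.py pics/side5.png
```

```text
t 12.275 tcp [0.6231 0.0555 0.1701] scale [ 0.0041 -0.067 ] toolyaw x 97.44228099012824 tilt [-0.0038  0.0005 -1.    ] F [ 0.7889  0.3876 -0.2192] scaleF 0.8344106984115649 0.2762263821183079
to key [ 0.1209 -0.1343  0.0507]
t 12.275 tcp [0.6231 0.0555 0.1701] scale [ 0.0041 -0.067 ] toolyaw x 97.44228099012824 tilt [-0.0038  0.0005 -1.    ] F [ 0.7889  0.3876 -0.2192] scaleF 0.8344106984115649 0.2762263821183079
```

View pics/side5.png

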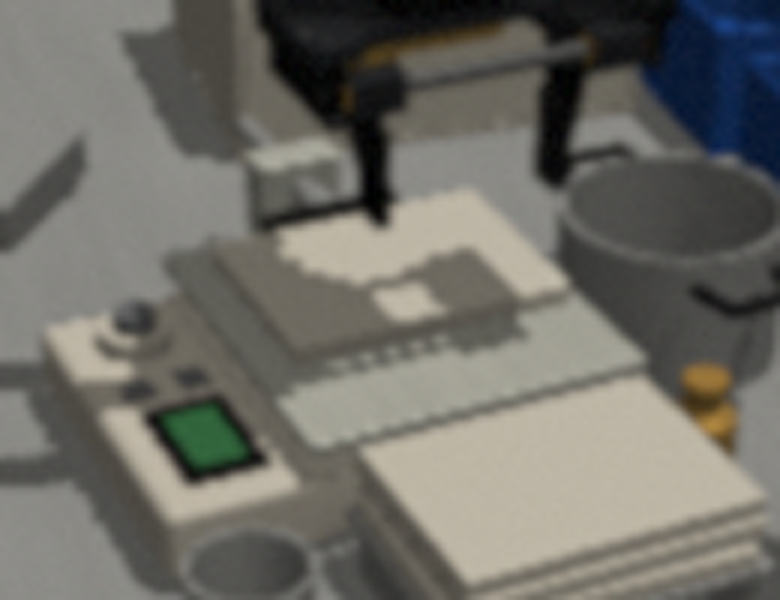

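The board lies flat and square against the buffer, and the fingers are clear. I go to the key with the fingers shut.

>>> drive_tool(series=[[0.04, -0.0447, 0, 0, 0, 0, 0], [0.04, -0.0447, 0, 0, 0, 0, 0], [0.0409, -0.0449, 0, 0, 0, 0.4, 0], [0, 0, 0.03, 0, 0, 0, 0], [0, 0, 0.02, 0, 0, 0, 0]])

```text
time: 12.95
position: [0.4745, 0.1589, 0.1203]
tool_rot: [0.662, 0.75, 0.0, 0.0]
ft_force: [-0.4, 0.0, 0.2]
grip_width: 0.0449
```

>>> drive_tool(series=[[0, 0, 0, 0, 0, 0, 0], [0, 0, 0, 0, 0, 0, 0]])

```text
time: 13.2
position: [0.4758, 0.1583, 0.121]
tool_rot: [0.662, 0.749, 0.0, 0.0]
ft_force: [-0.3, -0.9, -0.3]
grip_width: 0.025
```

```bash
python3 -c "
from h import *
o,M=state();print('to key', M.T@(np.r_[Wd([-.1295,.0549]),.078]-o['position']),o['grip_width'])"; python3 side.py pics/side6.png
```

```text
t 13.2 tcp [0.4758 0.1583 0.121 ] scale [-0.1277  0.055 ] toolyaw x 97.06914339431326 tilt [ 0.001   0.0002 -1.    ] F [-0.2949 -0.8941 -0.2896] scaleF -0.4142891010933827 -0.8454774257942362
to key [-0.0001 -0.0019  0.043 ] 0.02504751688246486
t 13.2 tcp [0.4758 0.1583 0.121 ] scale [-0.1277  0.055 ] toolyaw x 97.06914339431326 tilt [ 0.001   0.0002 -1.    ] F [-0.2949 -0.8941 -0.2896] scaleF -0.4142891010933827 -0.8454774257942362
```

View pics/side6.png

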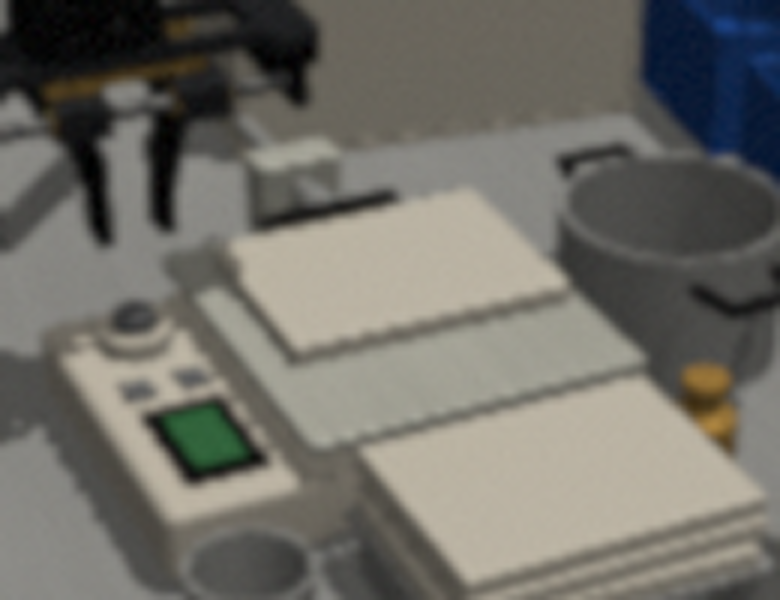

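>>> drive_tool(series=[[0, -0.002, 0, 0, 0, 0.7, 0], [0, 0, 0.015, 0, 0, 0, 0], [0, 0, 0.015, 0, 0, 0, 0], [0, 0, 0.013, 0, 0, 0, 0], [0, 0, 0, 0, 0, 0, 0]])

```text
time: 13.88
position: [0.472, 0.1582, 0.076]
tool_rot: [0.667, 0.745, -0.001, -0.001]
ft_force: [0.3, 0.2, -0.3]
grip_width: 0.0006
```

>>> drive_tool(series=[[0, 0, 0.0015, 0, 0, 0, 0], [0, 0, 0.0015, 0, 0, 0, 0], [0, 0, 0.0015, 0, 0, 0, 0], [0, 0, 0.001, 0, 0, 0, 0], [0, 0, 0, 0, 0, 0, 0]])

```text
time: 14.5
position: [0.4732, 0.1584, 0.0722]
tool_rot: [0.667, 0.745, 0.0, 0.0]
ft_force: [-0.9, 0.1, 1.6]
grip_width: 0.0006
```

>>> drive_tool(series=[[0, 0, 0.001, 0, 0, 0, 0], [0, 0, 0.001, 0, 0, 0, 0], [0, 0, 0.001, 0, 0, 0, 0], [0, 0, 0, 0, 0, 0, 0]])

```text
time: 15.0
position: [0.4733, 0.1584, 0.0691]
tool_rot: [0.667, 0.745, 0.0, 0.0]
ft_force: [-0.1, 0.4, 3.1]
grip_width: 0.0004
```

>>> drive_tool(series=[[0, 0, 0.001, 0, 0, 0, 0], [0, 0, 0.001, 0, 0, 0, 0], [0, 0, 0, 0, 0, 0, 0]])

```text
time: 15.38
position: [0.4732, 0.1584, 0.0671]
tool_rot: [0.667, 0.746, 0.0, 0.0]
ft_force: [-0.6, 0.2, 4.6]
grip_width: 0.0005
```

>>> drive_tool(series=[[0, 0, 0.001, 0, 0, 0, 0], [0, 0, 0, 0, 0, 0, 0]])

```text
time: 15.62
position: [0.4733, 0.1584, 0.0664]
tool_rot: [0.666, 0.746, 0.0, 0.0]
ft_force: [-0.9, -0.5, 6.9]
grip_width: 0.0004
```

>>> drive_tool(series=[[0, 0, 0.0006, 0, 0, 0, 0], [0, 0, 0, 0, 0, 0, 0], [0, 0, 0, 0, 0, 0, 0]])

```text
time: 16.0
position: [0.4733, 0.1584, 0.0663]
tool_rot: [0.666, 0.746, 0.0, 0.0]
ft_force: [-2.0, -0.2, 11.2]
grip_width: 0.0002
```

It bottomed out: 11 N with no more travel. I retreat and check.

>>> drive_tool(series=[[0, 0, -0.002, 0, 0, 0, 0], [0, 0, -0.005, 0, 0, 0, 0], [0, 0, -0.03, 0, 0, 0, 0], [0, 0, -0.06, 0, 0, 0, 0], [0, 0, -0.05, 0, 0, 0, 0]])

```text
time: 16.62
position: [0.4726, 0.1583, 0.2137]
tool_rot: [0.667, 0.745, -0.0, -0.0]
ft_force: [1.5, 1.2, 0.6]
grip_width: 0.0006
```

>>> drive_tool(series=[[-0.05, 0, 0, 0, 0, 0, 0], [-0.06, 0, 0, 0, 0, 0, 0], [-0.06, 0, 0, 0, 0, 0, 0], [-0.06, 0, 0, 0, 0, 0, 0], [-0.06, 0, 0, 0, 0, 0, 0]])

```text
time: 17.25
position: [0.5049, -0.1315, 0.212]
tool_rot: [0.667, 0.745, -0.0, -0.001]
ft_force: [1.2, 0.1, 0.7]
grip_width: 0.0005
```

>>> drive_tool(series=[[-0.06, 0, 0, 0, 0, 0, 0], [-0.06, 0, 0, 0, 0, 0, 0], [-0.05, 0, 0, 0, 0, 0, 0], [0, 0, 0, 0, 0, 0, 0], [0, 0, 0, 0, 0, 0, 0]])

```text
time: 17.88
position: [0.5234, -0.2978, 0.2115]
tool_rot: [0.667, 0.745, 0.0, -0.002]
ft_force: [0.2, -0.0, 0.8]
grip_width: 0.0003
```

```bash
python3 - <<'E'
from h import *
state()
p,d=robot.camera('top');W=cloud('top',d);s=S(W)
cv2.imwrite('pics/top7.png',cv2.resize(p[130:265,165:355],None,fx=4.2,fy=4.2,interpolation=cv2.INTER_CUBIC))
z=W[...,2]-.0018
for nm,lo,hi,zz,y0,y1 in(("top board",.080,.091,.086,-.11,.10),("board_b",.070,.082,.076,-.26,-.108),("key",.067,.078,.072,.03,.08)):
    k=((z>lo)&(z<hi)&(s[...,1]>y0)&(s[...,1]<y1)&(abs(s[...,0])<.1 if nm!="key" else s[...,0]<-.11)).astype(np.uint8)
    k=cv2.morphologyEx(k,cv2.MORPH_OPEN,np.ones((3,3)))
    c=max(cv2.findContours(k,0,1)[0],key=cv2.contourArea)
    r=cv2.minAreaRect((S(plane("top",c[:,0],zz))*1000).astype(np.float32));print(nm,r,np.median(z[k>0]))
g=cv2.cvtColor(p,cv2.COLOR_BGR2GRAY)
for r in range(180,205,6): print(r,g[r,210:228])
E
```

```text
t 17.875 tcp [ 0.5234 -0.2978  0.2115] scale [-0.1428 -0.4034] toolyaw x 96.36801843096409 tilt [-0.0022  0.0024 -1.    ] F [ 0.1797 -0.0292  0.8045] scaleF 0.17400617032500182 -0.0534489280919447
top board ((6.544685363769531, 23.80731201171875), (121.71488189697266, 160.62051391601562), 89.63925170898438) 0.08617793874861236
board_b ((3.6793136596679688, -177.0840301513672), (160.79840087890625, 119.88233947753906), 0.1938185691833496) 0.07619765875641878
key ((-127.03461456298828, 57.144554138183594), (20.368745803833008, 20.555912017822266), 83.8882827758789) 0.0718154076383261
180 [158 173 169 137  83  48  98 153 181 186 188 188 188 188 189 188 189 190]
186 [157 172 170 146  95  47  48 105 159 184 188 187 188 189 189 188 188 189]
192 [145 144 143 133 107  68  42  76 137 173 186 188 189 189 189 188 189 189]
198 [135 149 165 171 157 119  70  50 105 159 183 188 189 188 188 189 189 189]
204 [137 138 157 173 169 145  96  52  66 121 165 185 189 188 188 188 188 190]
```

View pics/top7.png

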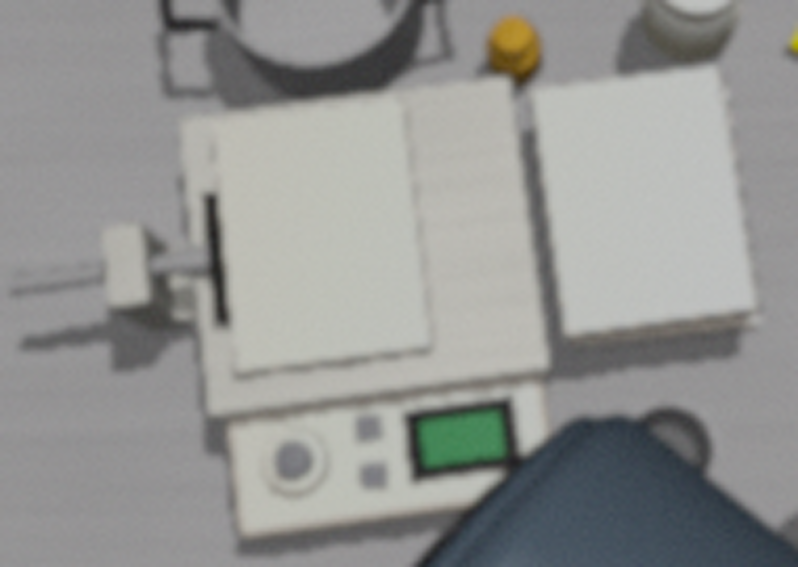

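The top view shows the board touching the buffer at crop (225,260), square on the platform, the lower stack where it was, and the key up.

```bash
python3 -c "
from rig import robot
print(robot.hand_in())"
```

```text
the job is handed in; nothing more can be done
None
```

I slid the top board flat onto the platform with both open fingers against its rear edge, pressed it into the stop, let it go, pressed the tare key fully down, then backed the arm off. I handed the job in at about 18 s; no verdict was reported.

- **Stop:** the wrist force read about 5 to 6 N when the board was pressed in, and the buffer limit is 12 N.
- **Tare key:** it bottomed out after about 6 mm, with 11 N on it (limit 20 N). It measured back up at 72 mm afterwards.
- **Board:** it is about 6.5 mm off the centre line in x (limit 15 mm). It is within 0.4° of square, its top is at 86 mm, and its leading edge is at the buffer face.
- **Lower boards:** the board directly below reads within about 1 mm of where the top board started, and looks unmoved. I did not measure the two lowest boards separately.
- **Bystanders:** the pot, weight, jar and cup looked untouched in the last pictures, with the cup partly hidden by the arm. The scoop and tub were outside those crops and I did not check them.

No check failed. The wrist force readings had about 1 N of noise, so the force figures are that uncertain.

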